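# Change the bucking bar behind the flush sets

## Task

Change over the bucking bar at the rivet tray: first clear both chrome flush sets out of the way by standing them on the cork pad, then stow the light bar from the work rest in the empty oak saddle in the tray, and after that lay the heavy stepped bar, which lies in the other saddle, in the work rest. Finally put the sets back, each standing in the oak block whose round recess fits its head. Keep the sets upright all the time, and leave both bars lying flat within the rims of their places.

Things in the scene. Friction and masses are not known exactly. Their poses are not given: they have to be found in the camera images.
- set_large: Larger chrome flush rivet set standing on its round face: head 44 mm across, 10 high; neck 22; collar 30 across from 62 to 68 mm up; above it a round shank 16 mm across up to the top at 125 mm (grip here); about 0.36 kg. Origin: centre of the underside, z up the shank. Starts in block_large, close in front of a saddle, so that a gripper cannot come down on that saddle.
- set_small: Smaller chrome flush rivet set standing on its round face: head 29 mm across, 8 high; neck 16; collar 22 across from 50 to 56 mm up; above it a round shank 13 mm across up to the top at 108 mm (grip here); 0.17 kg. Origin: centre of the underside, z up the shank. Starts in block_small, close in front of the other saddle.
- bar_heavy: Heavy dark iron bucking bar with a step, lying along its y: 105 long (y), 34 wide (x), 34 mm high from y = -52 to +12 mm, 20 high from there to +52; 0.66 to 0.9 kg. Origin: centre of the underside of the 105 x 34 outline; grip across x at the origin. Starts in an oak saddle at the rear of the tray, behind a set.
- bar_light: Light dark iron bucking bar with one rounded nose, lying flat along its y axis: 85 long (y), 28 wide (x), 28 mm high; about 0.42 kg. Origin: centre of the underside; grip across x at the origin. At the start it lies in the work rest.
- block_large: Fixed oak block in the front half of the steel tray (lip 17 mm high), 72 x 72 x 12 mm, with a round recess 60 mm across, 6 deep, for set_large. Origin: centre of the underside; recess floor 6 mm above it. Its axes are the tray's: the saddle behind is centred 73 mm along +x.
- block_small: Fixed oak block beside the other one in the front half of the tray (150 mm between centres, left or right), 58 x 58 x 12 mm, with a round recess 44 mm across, 6 deep, for set_small. Origin: centre of the underside; recess floor 6 mm above it.
- saddle_light: The empty oak saddle in the rear half of the tray, place of bar_light: fixed, 56 (x) x 113 (y) mm; floor 48 x 105 inside a low rim. Origin: centre of the underside; floor 12, rim top 16 mm above it. The bar lies along y, either way round. A brass clamp with a black knob, 70 mm high, stands behind the tray's rear lip midway between the saddles.
- work_rest: Single oak saddle on a flat dark iron foot (98 x 171 x 6 mm) fixed on the bench at one side of the tray: floor 52 (x) x 125 (y) mm inside a low rim. Origin: centre of the foot's underside; floor 18, rim top 22 mm above it. A bar lies in it along y, either way round.
- pad: Cork pad fixed on the bench at the other side of the tray, 120 (x) x 160 (y) x 4 mm, the side area for both sets. Origin: centre of the underside; its top is 4 mm above it. Heater tongs, a rivet tin and an oil can also stand about and are not needed.
Mind the look-alikes: they are no part of the job. What is shaped like the bar_light but turquoise is not meant.

How it is judged (in metres and radians):
On the way, in this order (a step that is already met when the one before it is completed fails the run):
1. both sets stand released on the cork pad (x of set_large in the frame of pad between -0.06 and 0.06 m and y of set_large in the frame of pad between -0.08 and 0.08 m and z of set_large in the frame of pad between 0.001 and 0.007 m and angle between each of set_large, set_small's own z axis and vertical below 0.1 rad and linear speed of each of set_large, set_small below 0.02 m/s and angular speed of each of set_large, set_small below 0.2 rad/s and contact force between each of set_large, set_small and the fingers below 0.1 N and x of set_small in the frame of pad between -0.06 and 0.06 m and y of set_small in the frame of pad between -0.08 and 0.08 m and z of set_small in the frame of pad between 0.001 and 0.007 m), for 0.2 s.
2. the light bar lies released in its oak saddle in the tray (horizontal distance between bar_light and saddle_light below 0.015 m and z of bar_light in the frame of saddle_light between 0.009 and 0.015 m and angle between bar_light's own z axis and vertical below 0.1 rad and angle between the y axis of bar_light and the y axis of saddle_light, either way round below 0.25 rad and linear speed of bar_light below 0.02 m/s and angular speed of bar_light below 0.2 rad/s and contact force between bar_light and the fingers below 0.1 N), for 0.2 s.
3. the heavy bar lies released in the work rest (horizontal distance between bar_heavy and work_rest below 0.015 m and z of bar_heavy in the frame of work_rest between 0.015 and 0.021 m and angle between bar_heavy's own z axis and vertical below 0.1 rad and angle between the y axis of bar_heavy and the y axis of work_rest, either way round below 0.25 rad and linear speed of bar_heavy below 0.02 m/s and angular speed of bar_heavy below 0.2 rad/s and contact force between bar_heavy and the fingers below 0.1 N), for 0.2 s.
At the end, for the whole second after the job is handed in: Each set stands upright on the recess floor of its own block (centre within 12 mm, tilt under 0.1 rad); the light bar lies flat in its saddle, the heavy bar in the work rest (centre within 15 mm, height within 3 mm, along its y within 0.25 rad); all released and at rest (all of step 2 and all of step 3 and horizontal distance between set_large and block_large below 0.012 m and z of set_large in the frame of block_large between 0.003 and 0.009 m and angle between each of set_large, set_small's own z axis and vertical below 0.1 rad and linear speed of each of set_large, set_small below 0.02 m/s and angular speed of each of set_large, set_small below 0.2 rad/s and contact force between each of set_large, set_small and the fingers below 0.1 N and horizontal distance between set_small and block_small below 0.012 m and z of set_small in the frame of block_small between 0.003 and 0.009 m); the robot touches nothing.
It fails at once if a flush set is tipped or knocked over (more than 0.6 rad) (angle between any of set_large, set_small's own z axis and vertical above 0.6 rad).
It also fails if it takes over 144 s, if anything falls off the work surface, if the arm or the gripper's body presses on something with over 40 N, if the wrist force passes 120 N, or if a joint passes its speed limit or range.

## Robot

A 6-joint arm with a two-finger parallel gripper is mounted at the origin on the work surface. World frame = base frame: x ahead of the robot, y to its left, z up, the work surface at z = 0. Lengths are in mm, angles in rad, forces in N, time in s.
With the tool pointing down it reaches from about 325 to 875 mm from the base axis. Payload 4.4 kg.
Tool frame: the origin (TCP) lies on the centre line of the jaws, within the pads' length; the fingertips stand 14 mm ahead of it and the grasp point (between the pads) lies 5 mm behind it; z points along the fingers, y is the line along which they close (so a half turn about z gives the same grasp; the last joint's range is limited). The gripper opens to 85 mm and grips with 20 to 120 N. Pads are 22 mm wide; open, the fingers measure 114 mm over their backs; the gripper's body (76 mm by 85 mm) begins 54 mm behind the grasp point. The pads swing forward as they close: fully open they stand 13 mm farther back than shut.
Start: joints at [-1.421, 0.207, 1.542, -0, 1.393, -0.15], TCP at [169.802, -549.358, 224.482] pointing down, gripper open.
Joint ranges: [-2.73, 2.73], [-0.86, 2.22], [0.23, 2.46], [-1.11, 4.25], [0.08, 2.63], [-2.82, 2.82]. Speed limits (rad/s): [2.79, 2.79, 3.14, 3.14, 3.14, 3.14].

## Interface

Orientations are given as a 3x3 rotation matrix whose columns are the frame's x, y, z axes.
In Python, from workcell import r gives the robot as it stands.
- The arm moves only by the tool hand_motion, called as a command line: name --pt "numbers of a row" for each row, then --argument value for the rest. Schema: {"type":"object","properties":{"motion":{"type":"array","items":{"type":"object","properties":{"tx":{"type":"number"},"ty":{"type":"number"},"tz":{"type":"number"},"wx":{"type":"number"},"wy":{"type":"number"},"wz":{"type":"number"}},"additionalProperties":false},"minItems":1,"maxItems":5},"aperture":{"type":"number"},"force":{"type":"number"},"only":{"type":"string"},"quiet":{"type":"boolean"},"lines":{"type":"string"}},"required":["motion"],"additionalProperties":false}. motion is a list of rows, 1 to 5 of them, each an object with the fields tx, ty, tz (the shift in shares of the most that a row can go, 1 being 50 mm), wx, wy, wz (a rotation vector in units of 0.2 rad); a field left out counts as zero; each row shifts and turns the commanded pose from where the row before left it, along the tool's axes as they then stand; what a row does not reach is not made up. A row lasts 1/10 s, in which the tool goes at most 50 mm and 0.15 rad, less where a joint would pass 70% of its speed; a pose out of reach is approached as far as the arm can. aperture is the opening from 0.0 (shut) to 1.0 (fully open), set as the call begins (left out keeps the last). The fingers move at their own pace and stop on an object; force is the grip in N (left out, the last holds). Time passes only in rows, so rows that do not move let the fingers close. The tool returns the time, the measured TCP pose, the force, the opening and the grip force at its end. only (a regular expression) keeps the lines of the reply that match it, lines (a string "A,B") keeps lines A to B, and quiet returns only ok. Input that does not fit is refused with a message, and nothing moves.
- r.read_state(): the state, without advancing time (a new reading comes with each control period).
- r.read_camera(name): name is "scene" or "top" or "wrist"; returns the picture (384x512x3 uint8, blue, green, red); there is no depth.
- r.camera_params(name): a dict with "vertical_fov" (degrees; the focal length in pixels is half the picture's height over the tangent of half this angle, whatever the lens; pixels are square), "cx", "cy" (the principal point, pixels), "rvec" (rotation vector, rad) and "tvec" (3), from world to camera coordinates, as OpenCV has them; the wrist camera has in their place "tool_from_camera" (4x4, takes a point from camera to tool coordinates, whose origin is the TCP and whose axes are the flange's). Camera axes: x right, y down, z forward; pixel columns grow to the right and rows downward; lengths in mm; the calibration is good to about 2 mm. A picture is of the moment at which its call begins: read the wrist's pose just before it. camera_params takes no time and is no camera call.
- r.hand_in(): hands the job in; it is judged then, once.
Trained networks look in the newest picture that a camera, given by its name, has taken for a name from the list of things; names that differ only in an ending like _2 or _b are one class to them, and where a whole thing is asked for, a point or a joint stands for the part that bears it (a point fixed in the world has none). Each returns a list of dicts, best first, with "score" (0 to 1); they miss things now and then, are a little off and sometimes report something else, mostly with a low value. They report only what shows in the picture. A call takes as long as a camera call. They do not tell look-alikes from the thing itself.
- r.outline_of(thing, camera): "mask" (384x512 bool, what is visible of it) and "location" ([column, row] in pixels, amid what is visible of it).
- r.tip_of(thing, camera): "location" ([column, row] in pixels: a listed point, or the origin of a listed thing).
The state is a dict: "t": time; "joint_pos": joint angles; "qvel": joint speeds; "effort": joint torques, N m; "position": TCP position; "eef_rot": TCP orientation; "contact_force": force on the tool from outside, world axes, zero at the start; "ft_torque": the same for the moment, N m; "grip_width": opening from 0.0 (shut) to 1.0 (fully open); "grasp_force": force on a finger pad.
Only numpy, scipy, OpenCV 4.12 (cv2) and the standard library are available. Lean on these libraries where they do the work, as an engineer would, in place of code of your own. Each camera call takes 0.05 s, during which the arm holds its last target. There are 200 camera calls.

## Working session

There is one attempt and no reset: what is moved stays moved. The work goes in short steps, Python scripts to look and compute and a tool call to move; the robot and the scene stay as the last step left them, time stands still between calls to the robot, and variables do not carry over. Pictures are saved under pics/ and viewed, at most 14 in all, crops included, and the job is handed in when it is done.

```bash
ls; mkdir -p pics; cat > h.py <<'E'
import numpy as np, cv2
from workcell import r
def cam(name):
    p=r.camera_params(name); f=192/np.tan(np.radians(p["vertical_fov"])/2)
    K=np.array([[f,0,p["cx"]],[0,f,p["cy"]],[0,0,1.]])
    if "rvec" in p:
        R=cv2.Rodrigues(np.array(p["rvec"],float))[0]; t=np.array(p["tvec"],float).ravel()
    else:
        s=r.read_state(); T=np.array(p["tool_from_camera"]); E=np.array(s["eef_rot"]).reshape(3,3)
        Rc=E@T[:3,:3]; c=E@T[:3,3]+np.array(s["position"]); R=Rc.T; t=-R@c
    return K,R,t
def ray(c,px,z):
    K,R,t=c; d=R.T@np.linalg.solve(K,[px[0],px[1],1]); o=-R.T@t
    return o+d*(z-o[2])/d[2]
def proj(c,P):
    K,R,t=c; q=K@(R@np.asarray(P,float)+t); return q[:2]/q[2]
E
python3 - <<'E'
from h import *
s=r.read_state(); print(s["position"],np.round(s["eef_rot"],3),s["t"])
for n in("top","scene"):
    im=r.read_camera(n); cv2.imwrite(f"pics/{n}0.png",cv2.resize(im,(800,600),interpolation=cv2.INTER_CUBIC))
    c=cam(n); print(n, np.round(-c[1].T@c[2]), r.camera_params(n))
    for th in "set_large set_small bar_heavy bar_light block_large block_small saddle_light work_rest pad".split():
        print(th,[(round(d["score"],2),np.round(d["location"]).tolist()) for d in r.tip_of(th,n)][:4])
E
```

```text
pics
[ 169.68493593 -548.57158415  223.31339302] [[ 0.955  0.295 -0.   ]
 [ 0.295 -0.955  0.002]
 [ 0.    -0.002 -1.   ]] 0.0
top [420.  -1. 846.] {'vertical_fov': 53.66511301642685, 'cx': 254.65837803172363, 'cy': 191.07566749908165, 'rvec': array([ 2.13773615, -2.14357651,  0.17339173]), 'tvec': array([ -2.40681195, 548.04490239, 769.49280823])}
set_large [(0.61, [263.0, 209.0]), (0.16, [404.0, 228.0]), (0.16, [264.0, 212.0])]
set_small [(0.73, [193.0, 203.0])]
bar_heavy [(0.93, [272.0, 180.0]), (0.31, [400.0, 226.0])]
bar_light [(0.89, [373.0, 166.0]), (0.66, [408.0, 227.0])]
block_large [(0.62, [262.0, 212.0])]
block_small [(0.7, [195.0, 202.0])]
saddle_light [(0.71, [200.0, 173.0]), (0.59, [270.0, 181.0])]
work_rest [(0.98, [398.0, 228.0])]
pad [(0.91, [114.0, 196.0])]
scene [1301.   -2.  728.] {'vertical_fov': 51.64257821210795, 'cx': 256.7025510109525, 'cy': 193.93427325750883, 'rvec': array([ 1.7202189 ,  1.75137793, -0.7343809 ]), 'tvec': array([-1.29400892e+00, -3.62391469e+02,  1.44586172e+03])}
set_large [(0.93, [246.0, 188.0])]
set_small [(0.63, [242.0, 202.0]), (0.57, [302.0, 191.0])]
bar_heavy [(0.68, [242.0, 199.0])]
bar_light [(0.73, [141.0, 218.0]), (0.66, [132.0, 173.0]), (0.29, [244.0, 186.0])]
block_large [(0.78, [245.0, 189.0]), (0.2, [298.0, 218.0])]
block_small [(0.84, [301.0, 191.0])]
saddle_light [(0.7, [301.0, 217.0])]
work_rest [(0.76, [134.0, 177.0])]
pad [(0.74, [375.0, 200.0])]
```

View pics/top0.png

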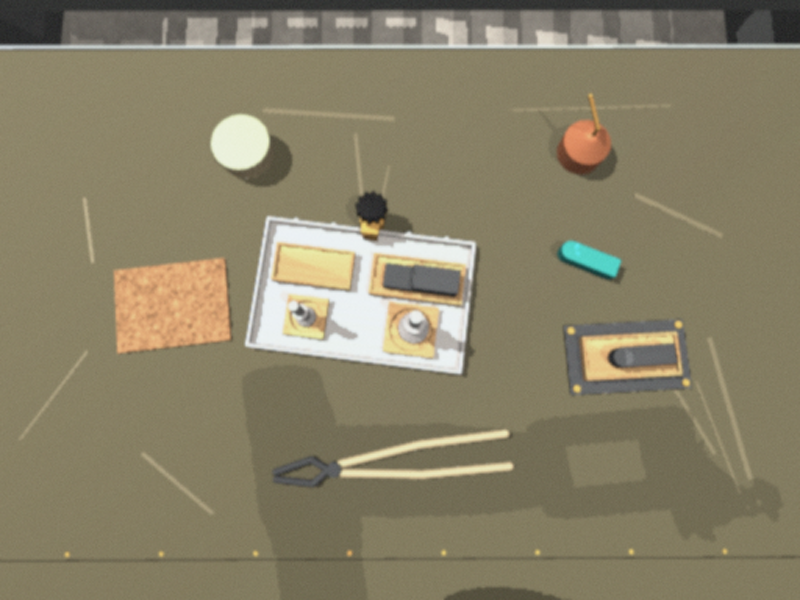

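View pics/scene0.png

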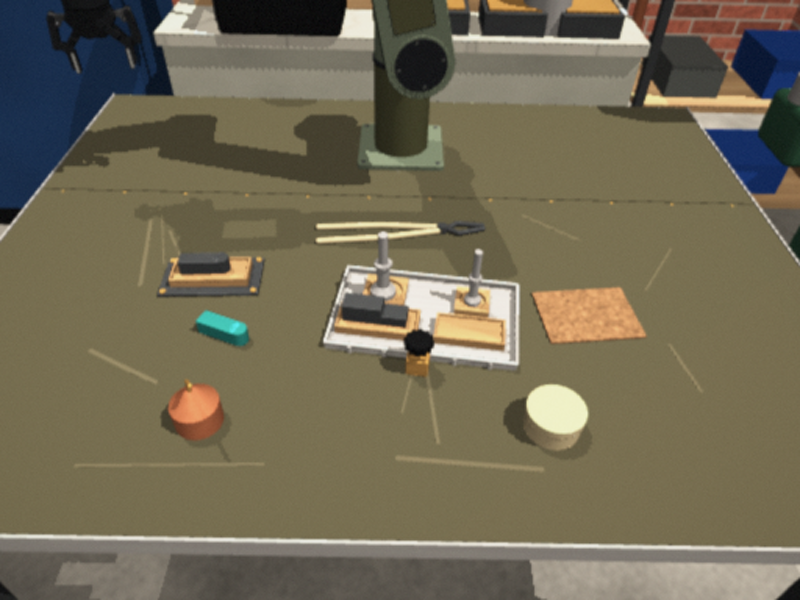

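The top picture (800x600 px) shows, left to right:
- the pad at (172,306)
- the tray, with the empty saddle at (315,268), the small set at (303,315), the heavy stepped bar at (422,280) and the large set at (415,325)
- the work rest at (627,357), holding a dark bar at (648,356)
- a turquoise bar-shaped thing at (590,260)

Two things could be bar_light: the dark one in the rest at (648,356) and the turquoise one at (590,260). The dark one fits, because it is iron and lies in the rest. I'll now measure from the masks.

```bash
python3 - <<'E'
from h import *
r.read_camera("top"); c=cam("top")
Z=dict(pad=4,work_rest=6,saddle_light=18,block_large=14,block_small=14,bar_heavy=45,bar_light=46)
for th,z in Z.items():
    for d in r.outline_of(th,"top")[:2]:
        cs,_=cv2.findContours(d["mask"].astype(np.uint8),0,1)
        k=max(cs,key=cv2.contourArea).reshape(-1,2)
        P=np.array([ray(c,p,z)[:2] for p in k],np.float32)
        (x,y),(w,h),a=cv2.minAreaRect(P)
        print(th,round(d["score"],2),np.round(d["location"]),"ctr",round(x),round(y),"size",round(w),round(h),"ang",round(a,1))
for n,z in(("top",None),):
    for th,zz in(("set_large",8),("set_small",8)):
        d=r.tip_of(th,n)[0]; print(th,np.round(ray(c,d["location"],zz)))
s=r.read_state(); print(s["t"])
print(r.camera_params("wrist"))
E
```

```text
pad 0.63 [112. 196.] ctr 546 320 size 123 163 ang 6.2
work_rest 0.9 [394. 220.] ctr 470 -327 size 102 175 ang 3.6
saddle_light 0.78 [202. 170.] ctr 598 118 size 118 61 ang 82.5
block_large 0.78 [258. 215.] ctr 508 -22 size 80 75 ang 81.6
block_small 0.73 [199. 205.] ctr 528 127 size 59 59 ang 82.2
bar_heavy 0.66 [272. 177.] ctr 575 -35 size 104 39 ang 82.3
bar_light 0.65 [409. 227.] ctr 469 -331 size 28 92 ang 4.4
bar_light 0.56 [374. 166.] ctr 601 -266 size 83 34 ang 66.3
set_large [514. -23.   8.]
set_small [524. 133.   8.]
1.5
{'vertical_fov': 61.80169197380593, 'cx': 256.07178693430296, 'cy': 194.94931420824352, 'tool_from_camera': array([[-3.53650464e-04, -9.53142009e-01, -3.02523034e-01,
         7.78698848e+01],
       [ 9.99999356e-01, -6.63455806e-04,  9.21309560e-04,
         5.38816164e-01],
       [-1.07884951e-03, -3.02522513e-01,  9.53141629e-01,
        -1.49713814e+02],
       [ 0.00000000e+00,  0.00000000e+00,  0.00000000e+00,
         1.00000000e+00]])}
```

Careful with the scale: shifts go in shares of 50 mm and turns go in units of 0.2 rad. That gives: 28 mm is 0.56, -33 mm is -0.66, 0.145 rad is 0.725.

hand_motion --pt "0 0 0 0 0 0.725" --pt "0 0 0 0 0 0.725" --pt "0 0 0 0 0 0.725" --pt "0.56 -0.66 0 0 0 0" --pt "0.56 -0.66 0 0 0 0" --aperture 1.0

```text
refused: motion[0]: [0, 0, 0, 0, 0, 0.725] is not of type 'object' (schema: type "object"). Nothing was moved.
```

The error is about the shape of the input: a list of objects with named fields. Fixing that and sending the same move.

hand_motion --motion '[{"wz":0.725},{"wz":0.725},{"wz":0.725},{"tx":0.56,"ty":-0.66},{"tx":0.56,"ty":-0.66}]' --aperture 1.0

```text
t: 2.0
position: [234.1, -491.5, 224.4]
eef_rot: [[0.99, -0.138, 0.0], [-0.138, -0.99, -0.0], [0.0, 0.0, -1.0]]
contact_force: [0.5, -0.8, -0.2]
grip_width: 0.997
grasp_force: 0.0
```

hand_motion --motion '[{"tx":0.56,"ty":-0.66},{"tx":0.56,"ty":-0.66},{"tx":0.56,"ty":-0.66},{"tx":0.56,"ty":-0.66},{"tx":0.56,"ty":-0.66}]'

```text
t: 2.5
position: [396.3, -345.6, 224.7]
eef_rot: [[0.991, -0.135, 0.0], [-0.135, -0.991, -0.001], [0.001, 0.0, -1.0]]
contact_force: [0.8, -1.6, -0.1]
grip_width: 0.999
grasp_force: 0.0
```

hand_motion --motion '[{"tx":0.56,"ty":-0.66},{}]'

```text
t: 2.7
position: [430.5, -314.3, 224.6]
eef_rot: [[0.992, -0.128, 0.002], [-0.128, -0.992, 0.001], [0.002, -0.002, -1.0]]
contact_force: [-0.6, -0.4, -0.2]
grip_width: 1.004
grasp_force: 0.0
```

```bash
cat > look.py <<'E'
import sys
from h import *
# usage: look.py name thing:z ...
im=r.read_camera("wrist"); c=cam("wrist")
cv2.imwrite(f"pics/{sys.argv[1]}.png",im)
for a in sys.argv[2:]:
    th,z=a.split(":"); z=float(z)
    for d in r.tip_of(th,"wrist")[:2]: print(th,"tip",round(d["score"],2),np.round(d["location"]),np.round(ray(c,d["location"],z)))
    for d in r.outline_of(th,"wrist")[:2]:
        cs,_=cv2.findContours(d["mask"].astype(np.uint8),0,1)
        k=max(cs,key=cv2.contourArea).reshape(-1,2)
        P=np.array([ray(c,p,z)[:2] for p in k],np.float32)
        (x,y),(w,h),a=cv2.minAreaRect(P)
        print(th,"mask",round(d["score"],2),np.round(d["location"]),"ctr",round(x,1),round(y,1),"size",round(w),round(h),"ang",round(a,1))
s=r.read_state(); print(np.round(s["position"],1),np.round(s["eef_rot"],3).tolist(),s["t"],s["grip_width"])
E
python3 look.py w1 work_rest:6 bar_light:46
```

```text
work_rest tip 0.75 [265. 128.] [ 467. -332.    6.]
work_rest mask 0.85 [258. 117.] ctr 470.7 -333.1 size 99 172 ang 3.0
bar_light tip 0.87 [275. 130.] [ 469. -341.   46.]
bar_light mask 0.86 [277. 132.] ctr 470.0 -340.7 size 31 85 ang 4.1
bar_light mask 0.73 [217.   6.] ctr 583.8 -289.4 size 66 16 ang 82.5
[ 426.6 -318.8  224.4] [[0.991, -0.136, -0.0], [-0.136, -0.991, -0.0], [-0.0, 0.0, -1.0]] 2.95 1.0011974033775068
```

View pics/w1.png

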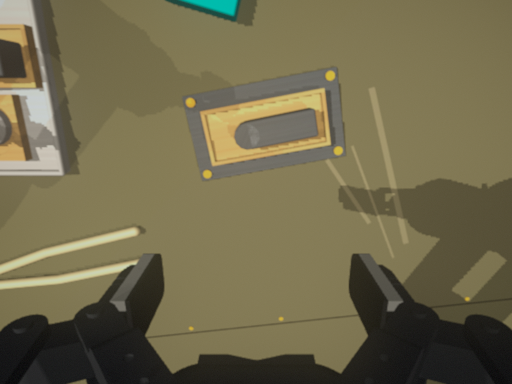

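The wrist picture shows the rest at (265,125) with the dark bar at (277,130), and the turquoise one outside it at (210,5). Next is the tray.

hand_motion --motion '[{"ty":-0.94},{"ty":-0.94},{"ty":-0.94},{"ty":-0.94},{"ty":-0.94}]'

```text
t: 3.45
position: [458.7, -84.9, 224.7]
eef_rot: [[0.99, -0.138, 0.001], [-0.138, -0.99, -0.0], [0.001, 0.0, -1.0]]
contact_force: [0.6, -0.4, -0.7]
grip_width: 1.002
grasp_force: 0.0
```

hand_motion --motion '[{"ty":-0.94},{"ty":-0.94},{"ty":-0.94},{},{}]'

```text
t: 3.95
position: [478.0, 54.3, 224.5]
eef_rot: [[0.991, -0.134, -0.0], [-0.134, -0.991, -0.001], [-0.0, 0.001, -1.0]]
contact_force: [0.7, -0.8, -1.3]
grip_width: 1.0
grasp_force: 0.0
```

```bash
python3 look.py w2 saddle_light:18 block_large:14 block_small:14 bar_heavy:48 set_large:8 set_small:8 pad:4
python3 -c "
import cv2;a=cv2.imread('pics/w2.png');b=cv2.imread('pics/w1.png')[60:200,150:380]
cv2.imwrite('pics/crop1.png',cv2.resize(b,None,fx=3,fy=3,interpolation=2))"
```

```text
saddle_light tip 0.87 [181.  55.] [603. 113.  18.]
saddle_light mask 0.6 [177.  54.] ctr 603.0 114.5 size 115 57 ang 82.2
block_large tip 0.9 [318. 126.] [512. -21.  14.]
block_large mask 0.64 [303. 126.] ctr 510.2 -24.3 size 73 72 ang 82.8
block_small tip 0.84 [184. 127.] [531. 125.  14.]
block_small mask 0.89 [196. 115.] ctr 530.3 123.4 size 60 60 ang 82.5
bar_heavy tip 0.89 [330.  60.] [575. -31.  48.]
bar_heavy mask 0.74 [338.  58.] ctr 577.8 -37.8 size 107 36 ang 83.0
set_large tip 0.61 [325. 121.] [515. -30.   8.]
set_large mask 0.71 [330. 128.] ctr 502.1 -39.7 size 73 43 ang 43.6
set_small tip 0.63 [189. 126.] [530. 121.   8.]
set_small mask 0.65 [178. 131.] ctr 524.1 137.8 size 28 58 ang 24.0
pad tip 0.94 [ 16. 134.] [549. 319.   4.]
pad mask 0.68 [ 40. 132.] ctr 551.2 302.7 size 122 135 ang 6.6
[478.   54.6 224.5] [[0.991, -0.135, -0.0], [-0.135, -0.991, -0.0], [-0.0, 0.0, -1.0]] 4.7 1.0005222204060225
```

View pics/w2.png

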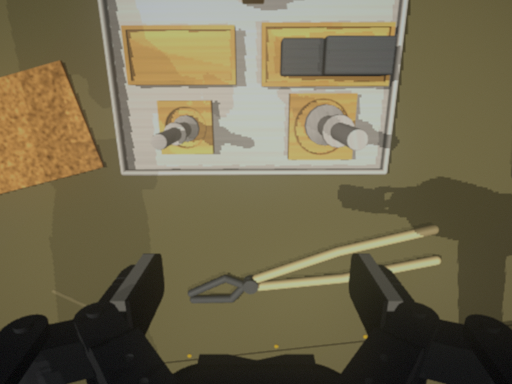

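View pics/crop1.png

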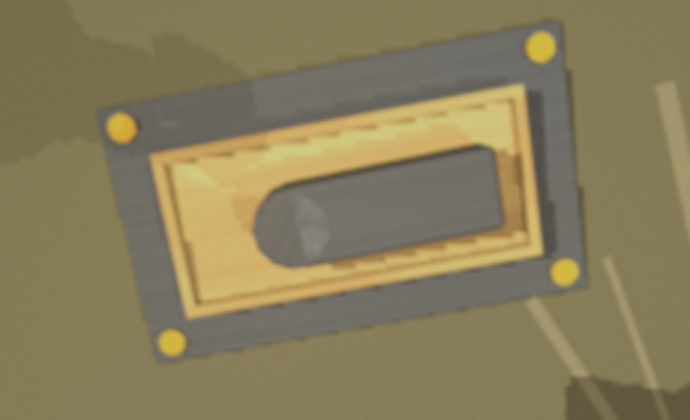

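The wrist picture shows the tray with the saddle at (180,55), the heavy bar at (338,57) with its step at column 325 and its low end to the left. The small set's top is at (160,140) and the large set's top is at (358,140). The crop confirms the dark, round-nosed iron bar in the rest as bar_light.

```bash
python3 - <<'E'
from h import *
c=cam("wrist")
im=cv2.imread("pics/w2.png")
for n,p,z in (("L top",(358,140),132),("S top",(160,140),116),("L head",(322,125),16),("S head",(185,127),14),("heavy end",(395.5,56),48),("heavy step",(325,57),48),("heavy low end",(281,57),34)):
    print(n,np.round(ray(c,p,z),1))
a=cv2.resize(im[80:180,140:380],None,fx=3.3,fy=3.3,interpolation=cv2.INTER_CUBIC); cv2.imwrite("pics/crop2.png",a)
E
```

```text
L top [511.8 -27.8 132. ]
S top [530.4 124.5 116. ]
L head [512.7 -23.7  16. ]
S head [530.7 125.9  14. ]
heavy end [570.6 -90.7  48. ]
heavy step [578.7 -25.1  48. ]
heavy low end [585.5  14.7  34. ]
```

View pics/crop2.png

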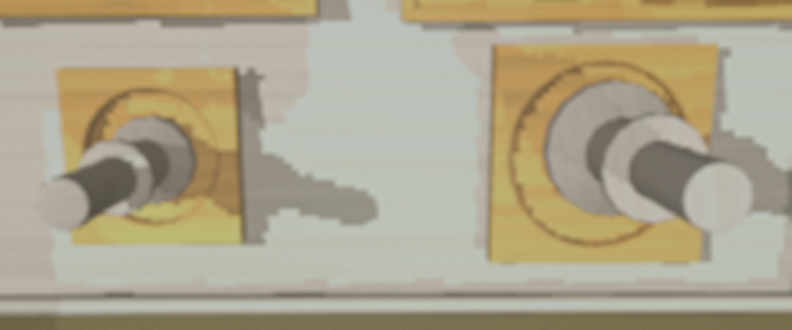

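In the tool's units: 38 mm is 0.76, 22.5 mm is 0.45.

hand_motion --motion '[{"tx":0.45,"ty":0.76},{"tx":0.45,"ty":0.76},{},{}]' --aperture 0.7

```text
t: 5.1
position: [512.4, -27.3, 224.3]
eef_rot: [[0.991, -0.137, -0.001], [-0.137, -0.991, 0.001], [-0.001, -0.001, -1.0]]
contact_force: [-0.1, 0.3, -0.3]
grip_width: 0.702
grasp_force: 0.0
```

hand_motion --motion '[{"tz":0.84},{"tz":0.84},{"tz":0.8},{},{}]' --aperture 0.7

```text
t: 5.6
position: [511.7, -25.7, 100.5]
eef_rot: [[0.991, -0.133, -0.002], [-0.133, -0.991, 0.001], [-0.002, -0.0, -1.0]]
contact_force: [0.0, -0.0, 0.1]
grip_width: 0.701
grasp_force: 0.0
```

hand_motion --motion '[{},{},{},{},{}]' --aperture 0.0 --force 40

```text
t: 6.1
position: [514.1, -26.9, 102.7]
eef_rot: [[0.991, -0.135, 0.004], [-0.135, -0.991, -0.0], [0.004, -0.0, -1.0]]
contact_force: [-0.4, 0.7, 6.0]
grip_width: 0.162
grasp_force: 39.0
```

hand_motion --motion '[{"tz":-0.4},{"tz":-0.8},{"tz":-0.8},{"tz":-0.6},{}]' --force 60

```text
t: 6.6
position: [515.7, -27.6, 235.8]
eef_rot: [[0.991, -0.135, 0.011], [-0.135, -0.991, -0.002], [0.011, 0.001, -1.0]]
contact_force: [0.6, 0.6, -1.0]
grip_width: 0.156
grasp_force: 58.8
```

hand_motion --motion '[{"tx":-0.08,"ty":-0.4},{"tx":-0.08,"ty":-0.84},{"tx":-0.08,"ty":-0.84},{"tx":-0.08,"ty":-0.84},{"tx":-0.08,"ty":-0.84}]'

```text
t: 7.1
position: [516.2, 163.4, 227.7]
eef_rot: [[0.991, -0.135, -0.004], [-0.135, -0.991, -0.001], [-0.004, 0.001, -1.0]]
contact_force: [1.9, -0.2, -3.2]
grip_width: 0.156
grasp_force: 58.9
```

hand_motion --motion '[{"tx":-0.08,"ty":-0.84},{"tx":-0.1,"ty":-0.84},{"tx":-0.1,"ty":-0.84},{"tx":-0.08,"ty":-0.84},{"tx":-0.08,"ty":-0.48}]'

```text
t: 7.6
position: [520.2, 357.9, 227.1]
eef_rot: [[0.991, -0.133, -0.004], [-0.133, -0.991, -0.001], [-0.004, 0.001, -1.0]]
contact_force: [0.5, 0.1, -2.8]
grip_width: 0.155
grasp_force: 59.0
```

hand_motion --motion '[{},{},{}]'

```text
t: 7.9
position: [521.4, 354.0, 228.7]
eef_rot: [[0.991, -0.136, -0.003], [-0.136, -0.991, -0.002], [-0.002, 0.002, -1.0]]
contact_force: [-0.3, -0.2, -2.6]
grip_width: 0.155
grasp_force: 59.0
```

```bash
python3 look.py w3 pad:4 set_large:4
```

```text
pad tip 0.88 [281. 135.] [549. 320.   4.]
pad mask 0.7 [288. 127.] ctr 549.2 318.8 size 121 161 ang 6.4
set_large tip 0.85 [256. 200.] [475. 359.   4.]
set_large tip 0.32 [453. 129.] [528. 123.   4.]
set_large mask 0.85 [257. 226.] ctr 418.7 368.6 size 69 186 ang 80.6
[522.3 354.5 230.6] [[0.991, -0.136, 0.0], [-0.136, -0.991, 0.0], [0.0, -0.0, -1.0]] 8.15 0.15706570808977757
```

View pics/w3.png

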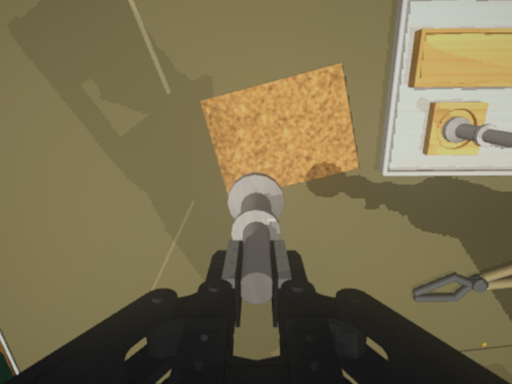

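The set hangs upright in the jaws, with its head at (255,200) in front of the pad at (281,130). Next I lower it.

In the tool's units: 40 mm is 0.8, 35 mm is 0.7.

hand_motion --motion '[{"tz":0.8},{"tz":0.8},{"tz":0.7},{"tz":0.24},{}]'

```text
t: 8.65
position: [520.6, 354.4, 101.5]
eef_rot: [[0.991, -0.135, -0.004], [-0.135, -0.991, -0.002], [-0.004, 0.003, -1.0]]
contact_force: [-0.3, 0.2, -3.4]
grip_width: 0.157
grasp_force: 59.1
```

hand_motion --motion '[{"tz":0.04},{}]'

```text
t: 8.85
position: [523.9, 356.3, 104.2]
eef_rot: [[0.991, -0.135, 0.004], [-0.135, -0.991, 0.002], [0.004, -0.003, -1.0]]
contact_force: [-0.9, -0.4, -3.1]
grip_width: 0.157
grasp_force: 59.1
```

hand_motion --motion '[{"tz":0.04},{}]'

```text
t: 9.05
position: [522.6, 355.8, 100.7]
eef_rot: [[0.991, -0.135, 0.002], [-0.135, -0.991, 0.001], [0.002, -0.001, -1.0]]
contact_force: [-0.1, 0.1, -2.8]
grip_width: 0.153
grasp_force: 59.0
```

In the tool's units: 1 mm is 0.02.

hand_motion --motion '[{"tz":0.02},{},{}]' --only "posi|cont"

```text
position: [521.9, 355.4, 98.5]
contact_force: [-0.5, -0.9, -2.9]
```

hand_motion --motion '[{"tz":0.02},{},{}]' --only "posi|cont"

```text
position: [522.2, 355.6, 97.9]
contact_force: [-0.5, 0.8, -0.5]
```

hand_motion --motion '[{"tz":0.02},{},{}]' --only "posi|cont"

```text
position: [522.6, 355.8, 97.9]
contact_force: [-2.0, -0.0, 6.3]
```

hand_motion --motion '[{},{},{}]' --aperture 0.6 --only "grip|posi|cont"

```text
position: [521.9, 355.3, 96.1]
contact_force: [0.1, 0.7, 0.9]
grip_width: 0.6
```

hand_motion --motion '[{"tz":-0.6},{"tz":-0.9},{"tz":-0.9},{}]' --only "posi|t:"

```text
t: 10.65
position: [526.6, 357.8, 225.5]
eef_rot: [[0.991, -0.135, 0.015], [-0.135, -0.991, 0.007], [0.013, -0.009, -1.0]]
```

hand_motion --motion '[{"tx":0.156,"ty":0.908},{"tx":0.156,"ty":0.908},{"tx":0.156,"ty":0.908},{"tx":0.156,"ty":0.908},{"tx":0.156,"ty":0.908}]' --only "posi"

```text
position: [529.6, 123.5, 215.9]
```

hand_motion --motion '[{},{},{}]' --only "posi|t:"

```text
t: 11.45
position: [529.9, 126.0, 216.2]
eef_rot: [[0.991, -0.134, -0.0], [-0.134, -0.991, 0.001], [-0.0, -0.001, -1.0]]
```

```bash
python3 look.py w4 block_small:14 set_small:8 set_large:4
```

```text
block_small tip 0.82 [254. 163.] [534. 127.  14.]
block_small mask 0.95 [257. 152.] ctr 530.7 125.0 size 59 59 ang 82.7
set_small tip 0.84 [258. 164.] [531. 124.   8.]
set_small mask 0.97 [258. 177.] ctr 514.8 127.4 size 26 56 ang 82.3
set_large tip 0.6 [ 66. 197.] [521. 355.   4.]
set_large mask 0.55 [ 47. 208.] ctr 509.7 397.4 size 44 130 ang 14.2
[529.9 126.1 216.4] [[0.991, -0.133, -0.0], [-0.133, -0.991, 0.0], [-0.0, -0.0, -1.0]] 11.8 0.601370847678732
```

View pics/w4.png

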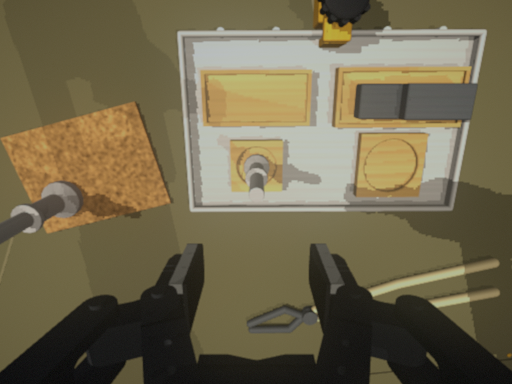

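The large set stands on the pad at (62,200) and the small set is centred between the jaws at (257,165). I'll pick the small one.

hand_motion --motion '[{"tz":0.84},{"tz":0.84},{"tz":0.84},{},{}]' --aperture 0.6 --only "posi|cont"

```text
position: [529.7, 125.5, 90.4]
contact_force: [0.6, 0.3, 0.7]
```

hand_motion --motion '[{},{},{},{},{}]' --aperture 0.0 --force 40 --only "posi|cont|gr"

```text
position: [532.2, 125.5, 93.2]
contact_force: [0.3, 0.3, 6.4]
grip_width: 0.12
grasp_force: 39.1
```

hand_motion --motion '[{"tz":-0.4},{"tz":-0.8},{"tz":-0.8},{},{}]' --force 50 --only "posi|cont|gr"

```text
position: [530.7, 125.3, 191.9]
contact_force: [0.1, -0.3, -2.0]
grip_width: 0.116
grasp_force: 49.0
```

hand_motion --motion '[{"tx":0.08,"ty":-0.48},{"tx":0.08,"ty":-0.8},{"tx":0.08,"ty":-0.8},{"tx":0.08,"ty":-0.8},{"tx":0.08,"ty":-0.48}]' --only "posi|cont|gr"

```text
position: [570.8, 291.3, 187.4]
contact_force: [-0.3, -0.5, -1.6]
grip_width: 0.115
grasp_force: 49.0
```

hand_motion --motion '[{"tz":0.7},{"tz":0.8},{"tz":0.5},{},{}]' --only "t:|posi|cont|gr"

```text
t: 14.3
position: [570.4, 288.3, 87.6]
eef_rot: [[0.991, -0.135, -0.005], [-0.135, -0.991, -0.002], [-0.005, 0.002, -1.0]]
contact_force: [1.6, -0.1, -1.9]
grip_width: 0.117
grasp_force: 58.1
```

hand_motion --motion '[{},{},{}]' --only "posi|cont"

```text
position: [572.6, 289.0, 90.8]
contact_force: [0.4, -0.1, -1.4]
```

hand_motion --motion '[{"tz":0.02},{},{}]' --only "posi|cont"

```text
position: [572.5, 289.0, 89.6]
contact_force: [0.0, -0.2, -2.5]
```

hand_motion --motion '[{"tz":0.02},{},{}]' --only "posi|cont"

```text
position: [572.4, 289.0, 88.4]
contact_force: [0.3, -0.1, -1.5]
```

In the tool's units: 1 mm is 0.02.

hand_motion --motion '[{"tz":0.02},{},{}]' --only "posi|cont"

```text
position: [572.4, 289.0, 87.4]
contact_force: [0.6, -0.3, -1.6]
```

hand_motion --motion '[{"tz":0.02},{},{}]' --only "posi|cont"

```text
position: [572.4, 289.0, 86.4]
contact_force: [0.1, -0.0, -2.5]
```

In the tool's units: 1 mm is 0.02.

hand_motion --motion '[{"tz":0.02},{},{}]' --only "posi|cont"

```text
position: [572.5, 289.0, 85.4]
contact_force: [-0.0, -0.5, -1.0]
```

hand_motion --motion '[{"tz":0.02},{},{}]' --only "posi|cont"

```text
position: [572.5, 289.0, 84.4]
contact_force: [-0.4, 0.7, -1.0]
```

hand_motion --motion '[{"tz":0.02},{},{}]' --only "posi|cont"

```text
position: [572.7, 289.1, 83.9]
contact_force: [-0.5, -0.2, 1.1]
```

hand_motion --motion '[{"tz":0.02},{},{}]' --only "posi|cont|grip|^t"

```text
t: 17.0
position: [573.2, 289.2, 83.9]
contact_force: [-1.3, -0.7, 5.5]
grip_width: 0.12
```

hand_motion --motion '[{},{},{}]' --aperture 0.6 --only "grip|posi|cont"

```text
position: [572.3, 288.9, 82.0]
contact_force: [-0.4, 0.1, 0.1]
grip_width: 0.597
```

hand_motion --motion '[{"tz":-0.6},{"tz":-1},{"tz":-1},{}]' --only "posi|t:"

```text
t: 17.7
position: [577.8, 291.0, 222.6]
eef_rot: [[0.991, -0.135, 0.017], [-0.135, -0.991, 0.006], [0.016, -0.008, -1.0]]
```

hand_motion --motion '[{"wz":-0.735},{"wz":-0.735},{"wz":-0.735},{"wz":-0.735},{"wz":-0.735}]' --quiet true

```text
ok
```

hand_motion --motion '[{"wz":-0.735},{"wz":-0.735},{"wz":-0.735},{"wz":-0.735},{"wz":-0.735}]' --quiet true

```text
ok
```

hand_motion --motion '[{"wz":-0.735},{"wz":-0.735},{}]'

```text
t: 19.0
position: [572.4, 289.0, 212.0]
eef_rot: [[-0.058, 0.998, -0.0], [0.998, 0.058, -0.0], [-0.0, -0.0, -1.0]]
contact_force: [-0.1, -0.4, -0.9]
grip_width: 0.601
grasp_force: 0.0
```

hand_motion --motion '[{"tx":-0.83,"ty":-0.188},{"tx":-0.83,"ty":-0.188},{"tx":-0.83,"ty":-0.188},{"tx":-0.83,"ty":-0.188},{"tx":-0.83,"ty":-0.188}]' --only "posi"

```text
position: [537.1, 77.7, 212.3]
```

hand_motion --motion '[{"tx":-0.83,"ty":-0.188},{"tx":-0.83,"ty":-0.188},{"tx":-0.83,"ty":-0.188},{"tx":-0.83,"ty":-0.188},{"tx":-0.83,"ty":-0.188}]' --only "posi"

```text
position: [502.2, -132.4, 212.5]
```

hand_motion --motion '[{"tx":-0.83,"ty":-0.188},{"tx":-0.83,"ty":-0.188},{"tx":-0.83,"ty":-0.188},{},{}]' --only "posi"

```text
position: [481.4, -257.4, 212.1]
```

```bash
python3 look.py w5 work_rest:6 bar_light:46
python3 - <<'E'
from h import *
im=r.read_camera("top");cv2.imwrite("pics/top1.png",cv2.resize(im[120:260,50:320],None,fx=2.9,fy=2.9,interpolation=2))
E
```

```text
work_rest tip 0.63 [241. 222.] [ 468. -327.    6.]
work_rest mask 0.88 [248. 201.] ctr 472.4 -327.0 size 98 171 ang 3.2
bar_light tip 0.76 [245. 239.] [ 474. -330.   46.]
bar_light tip 0.6 [364. 188.] [ 593. -266.   46.]
bar_light mask 0.94 [243. 242.] ctr 471.2 -332.8 size 28 91 ang 3.1
bar_light mask 0.8 [370. 189.] ctr 599.2 -268.7 size 80 36 ang 67.2
[ 482.1 -255.3  212.4] [[-0.059, 0.998, -0.0], [0.998, 0.059, 0.0], [0.0, 0.0, -1.0]] 20.75 0.601409190503501
```

View pics/top1.png

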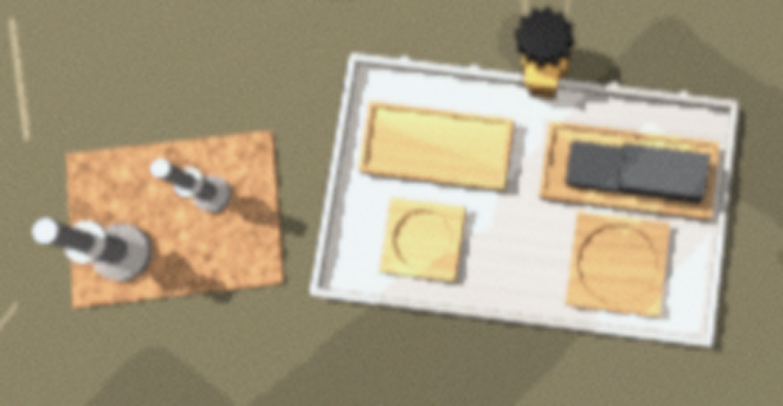

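View pics/w5.png

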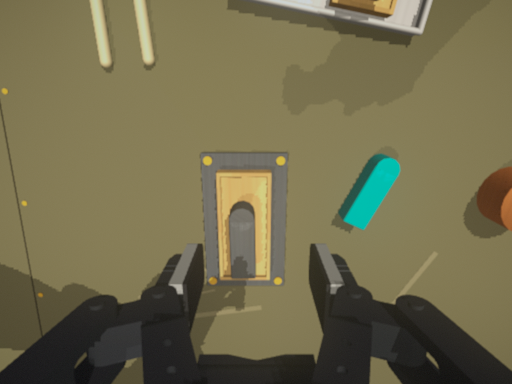

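Both sets stand upright on the pad, the large at about (120,250) and the small at about (210,190). In the wrist view the rest is at (245,220) with the dark bar at (242,243), and the turquoise one is at (370,190). The arm was still settling there, so I'll measure again with the pose read first.

```bash
sed -i 's/^im=r.read_camera("wrist"); c=cam("wrist")/c=cam("wrist"); im=r.read_camera("wrist")/' look.py
python3 look.py w6 work_rest:6 bar_light:46
python3 - <<'E'
from h import *
c=cam("wrist"); im=cv2.imread("pics/w6.png")
cv2.imwrite("pics/crop3.png",cv2.resize(im[140:300,190:300],None,fx=3.7,fy=3.7,interpolation=2))
E
```

```text
work_rest tip 0.91 [238. 225.] [ 466. -330.    6.]
work_rest mask 0.79 [250. 204.] ctr 472.6 -329.2 size 100 174 ang 2.7
bar_light tip 0.96 [365. 187.] [ 595. -264.   46.]
bar_light mask 0.96 [368. 194.] ctr 599.1 -270.3 size 80 36 ang 67.6
bar_light mask 0.62 [243. 245.] ctr 471.6 -334.1 size 27 91 ang 3.3
[ 481.9 -256.3  212.6] [[-0.059, 0.998, 0.0], [0.998, 0.059, -0.0], [-0.0, 0.0, -1.0]] 21.05 0.6040349046001288
```

View pics/crop3.png

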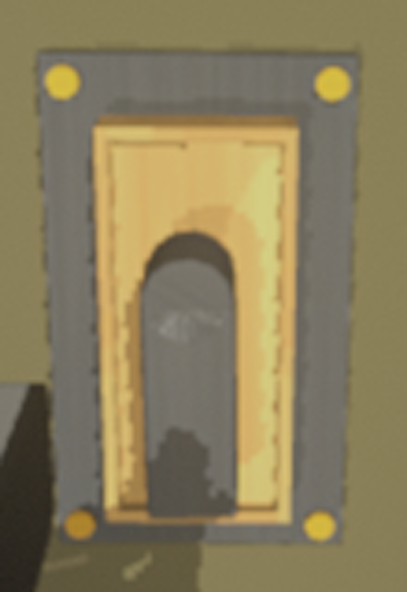

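The crop shows the foot's four screws at (62,82), (332,84), (80,524) and (320,525), and the bar's top face from (190,258) to (192,516).

```bash
python3 - <<'E'
from h import *
c=cam("wrist"); f=lambda u,v,z: ray(c,(190+u/3.7-.36,140+v/3.7-.36),z)
S=np.array([f(62,82,7),f(332,84,7),f(80,524,7),f(320,525,7)]);print(np.round(S,1),S.mean(0).round(1))
a,b=f(190,258,46),f(192,516,46);print(a.round(1),b.round(1),((a+b)/2).round(1),np.linalg.norm(a-b))
print(f(143,400,46).round(1),f(237,400,46).round(1))
E
```

```text
[[ 426.6 -256.5    7. ]
 [ 508.6 -252.4    7. ]
 [ 434.5 -410.7    7. ]
 [ 516.9 -406.3    7. ]] [ 471.7 -331.5    7. ]
[ 469.1 -296.7   46. ] [ 473.4 -380.5   46. ] [ 471.2 -338.6   46. ] 83.84055863472118
[ 457.2 -342.1   46. ] [ 484.9 -340.5   46. ]
```

Careful with the scale: shifts go in shares of 50 mm and turns go in units of 0.2 rad. That gives: 45 mm is 0.9, -41 mm is -0.82.

hand_motion --motion '[{"tx":-0.82,"ty":-0.154},{"tx":-0.81,"ty":-0.154},{"tz":0.9},{"tz":0.9},{"tz":0.9}]' --aperture 0.65 --only "posi"

```text
position: [471.3, -339.7, 76.6]
```

hand_motion --motion '[{"tz":0.6},{},{},{}]' --only "posi|cont"

```text
position: [472.9, -340.5, 50.1]
contact_force: [-0.2, 0.4, 0.7]
```

hand_motion --motion '[{"tz":0.16},{},{}]' --only "posi|cont"

```text
position: [471.4, -339.1, 40.1]
contact_force: [-0.1, -0.8, 0.7]
```

hand_motion --motion '[{},{},{},{},{}]' --aperture 0.0 --force 80 --only "t:|posi|cont|gr"

```text
t: 22.75
position: [471.1, -338.9, 39.5]
eef_rot: [[-0.058, 0.998, -0.0], [0.998, 0.058, 0.0], [0.0, -0.0, -1.0]]
contact_force: [-0.3, -0.2, -0.7]
grip_width: 0.001
grasp_force: 0.0
```

```bash
python3 look.py w7 bar_light:46
```

```text
bar_light tip 0.87 [259. 235.] [ 472. -328.   46.]
bar_light tip 0.77 [500. 135.] [ 576. -274.   46.]
bar_light mask 0.69 [255. 208.] ctr 469.2 -314.1 size 28 47 ang 4.2
bar_light mask 0.64 [489. 172.] ctr 568.8 -288.2 size 32 64 ang 16.9
[ 471.1 -338.9   39.4] [[-0.058, 0.998, -0.0], [0.998, 0.058, 0.0], [0.0, -0.0, -1.0]] 22.9 0.0010838652543624394
```

View pics/w7.png

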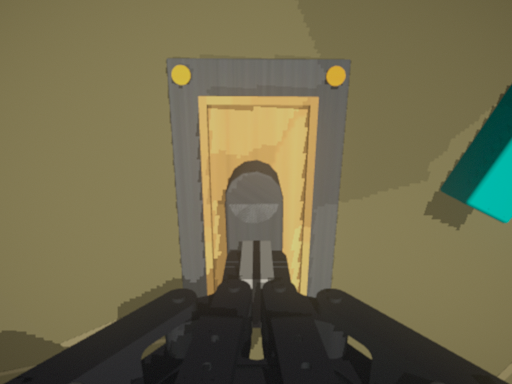

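```bash
python3 - <<'E'
from h import *
c=cam("wrist")
a,b=ray(c,(180.5,75),7),ray(c,(336,76),7);print("screws",a.round(1),b.round(1),np.linalg.norm(a-b).round(1))
for z in (46,40,32,25,20): print(z,"bar w row225",np.linalg.norm(ray(c,(227,225),z)-ray(c,(283,225),z)).round(1),"rim w row200",np.linalg.norm(ray(c,(201,200),z)-ray(c,(313,200),z)).round(1))
im=cv2.imread("pics/w7.png");cv2.imwrite("pics/crop4.png",cv2.resize(im[150:310,190:330],None,fx=3.7,fy=3.7,interpolation=2))
s=r.read_state();print(s["contact_force"],s["grip_width"],s["grasp_force"],s["ft_torque"])
E
```

```text
screws [ 426.5 -255.3    7. ] [ 509.3 -251.1    7. ] 82.8
46 bar w row225 27.0 rim w row200 52.7
40 bar w row225 28.2 rim w row200 54.9
32 bar w row225 29.7 rim w row200 57.9
25 bar w row225 31.0 rim w row200 60.5
20 bar w row225 31.9 rim w row200 62.3
[-0.27321552 -0.19500485  0.3508113 ] 0.0010838652543624394 0.0 [-0.00041488 -0.03400811  0.03091612]
```

View pics/crop4.png

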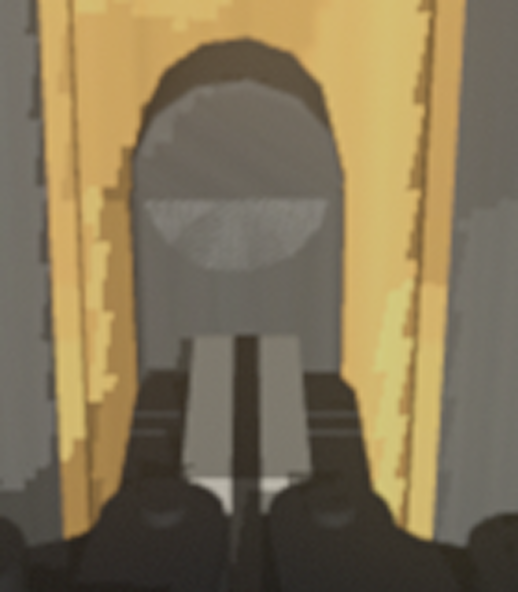

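The jaws shut above the bar. The pad tips sit at crop (245,335), about 20 mm farther back than I assumed: about 7 mm behind the TCP when shut. That agrees with the earlier open view. I'll open and go lower.

hand_motion --motion '[{},{},{},{}]' --aperture 0.65 --only "posi|cont|grip"

```text
position: [471.0, -338.9, 39.4]
contact_force: [0.5, 0.5, 0.3]
grip_width: 0.647
```

hand_motion --motion '[{"tz":0.24},{},{}]' --only "posi|cont"

```text
position: [470.4, -338.3, 26.4]
contact_force: [0.4, 0.3, 0.9]
```

hand_motion --motion '[{"tz":0.18},{},{}]' --only "posi|cont"

```text
position: [470.8, -338.6, 18.0]
contact_force: [0.1, -0.6, 0.6]
```

hand_motion --motion '[{},{},{},{},{}]' --aperture 0.0 --force 60 --only "t:|posi|cont|gr"

```text
t: 24.4
position: [471.4, -339.3, 19.0]
eef_rot: [[-0.058, 0.998, 0.001], [0.998, 0.058, -0.001], [-0.001, 0.001, -1.0]]
contact_force: [-1.4, -0.1, 3.5]
grip_width: 0.314
grasp_force: 61.6
```

Gripped at 26.7 mm. I'll lift it and carry it to the empty saddle.

In the tool's units: -10 mm is -0.2, -35 mm is -0.7.

hand_motion --motion '[{"tz":-0.2},{"tz":-0.7},{"tz":-0.7},{},{}]' --force 90 --only "posi|cont|gr"

```text
position: [470.9, -338.7, 98.5]
contact_force: [-0.4, 0.8, -5.0]
grip_width: 0.304
grasp_force: 89.9
```

hand_motion --motion '[{"tx":0.4,"ty":0.14},{"tx":0.812,"ty":0.288},{"tx":0.812,"ty":0.288},{"tx":0.812,"ty":0.288},{"tx":0.812,"ty":0.288}]' --only "posi|gr"

```text
position: [522.6, -150.3, 95.2]
grip_width: 0.306
grasp_force: 89.7
```

hand_motion --motion '[{"tx":0.812,"ty":0.288},{"tx":0.812,"ty":0.288},{"tx":0.812,"ty":0.288},{"tx":0.812,"ty":0.288},{"tx":0.812,"ty":0.288}]' --only "posi|gr"

```text
position: [582.4, 55.7, 95.0]
grip_width: 0.309
grasp_force: 89.7
```

hand_motion --motion '[{"tx":0.812,"ty":0.288},{"tx":0.4,"ty":0.14,"wz":0.475},{"wz":0.475},{},{}]' --only "posi|gr|cont"

```text
position: [600.9, 115.2, 95.8]
contact_force: [-0.3, 0.2, -4.7]
grip_width: 0.308
grasp_force: 89.7
```

hand_motion --motion '[{},{}]' --only "posi|gr|cont"

```text
position: [602.5, 114.7, 97.9]
contact_force: [-1.2, 0.1, -5.2]
grip_width: 0.303
grasp_force: 89.7
```

```bash
python3 look.py w8 saddle_light:18 bar_light:98
```

```text
saddle_light mask 0.77 [250. 153.] ctr 604.1 128.8 size 91 57 ang 82.9
bar_light tip 0.55 [258. 248.] [604. 115.  98.]
bar_light mask 0.8 [257. 262.] ctr 601.7 103.0 size 110 34 ang 82.4
[603.1 115.2  98.7] [[0.132, 0.991, 0.0], [0.991, -0.132, 0.0], [0.0, 0.0, -1.0]] 26.85 0.30561327279809075
```

View pics/w8.png

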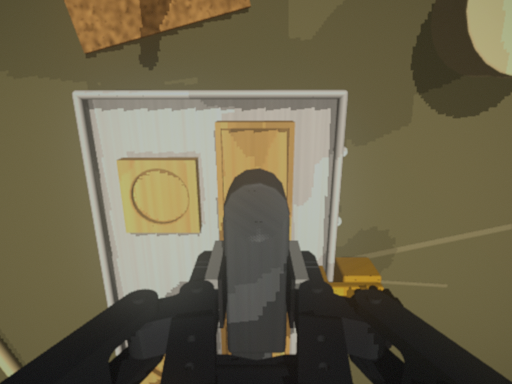

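Seen from the wrist, the bar is aligned over the saddle: the bar's column is 257 and the saddle's far end is centred at (255,122). I'll lower it.

```bash
python3 -c "
from h import *
print(ray(cam('wrist'),(255,122),18).round(1),'expect ~610.4 171')"
```

```text
[610.7 172.2  18. ] expect ~610.4 171
```

hand_motion --motion '[{"tz":0.7},{"tz":0.6},{"tz":0.26},{},{}]' --only "posi|cont"

```text
position: [604.0, 115.5, 21.5]
contact_force: [-0.2, -0.4, -4.2]
```

hand_motion --motion '[{"tz":0.04},{},{}]' --only "posi|cont"

```text
position: [603.5, 115.5, 19.3]
contact_force: [-0.3, 0.7, -3.9]
```

hand_motion --motion '[{"tz":0.04},{},{}]' --only "posi|cont"

```text
position: [602.8, 115.5, 16.4]
contact_force: [-0.7, 0.2, -5.4]
```

In the tool's units: 1 mm is 0.02.

hand_motion --motion '[{"tz":0.02},{},{}]' --only "posi|cont"

```text
position: [603.0, 115.5, 16.1]
contact_force: [-2.1, -0.3, 2.2]
```

hand_motion --motion '[{"tz":0.02},{},{}]' --only "posi|cont"

```text
position: [603.1, 115.5, 16.1]
contact_force: [-4.9, -0.1, 7.5]
```

hand_motion --motion '[{},{},{}]' --aperture 0.65 --only "posi|cont|grip"

```text
position: [603.7, 115.5, 14.8]
contact_force: [0.4, -0.6, -0.2]
grip_width: 0.648
```

hand_motion --motion '[{"tz":-0.4},{"tz":-0.9},{"tz":-0.9},{"tx":-0.7,"ty":-0.02,"tz":-0.6},{"tx":-0.8,"ty":-0.02}]' --only "posi"

```text
position: [596.1, 41.6, 161.4]
```

hand_motion --motion '[{},{},{}]' --only "posi"

```text
position: [590.8, 42.0, 153.8]
```

```bash
python3 look.py w9 bar_light:42 bar_heavy:48
```

```text
bar_light tip 0.74 [185. 248.] [521.  -5.  42.]
bar_light tip 0.67 [261.  98.] [605. 114.  42.]
bar_light mask 0.56 [262.  96.] ctr 604.5 115.7 size 85 28 ang 81.9
bar_heavy tip 0.69 [254. 261.] [581. -24.  48.]
bar_heavy mask 0.82 [252. 266.] ctr 579.9 -31.4 size 115 34 ang 82.5
bar_heavy mask 0.31 [190. 242.] ctr 522.2 -4.8 size 67 65 ang 82.4
[591.   42.3 154. ] [[0.13, 0.991, -0.001], [0.991, -0.13, 0.0], [0.0, -0.001, -1.0]] 29.9 0.6492670964008762
```

View pics/w9.png

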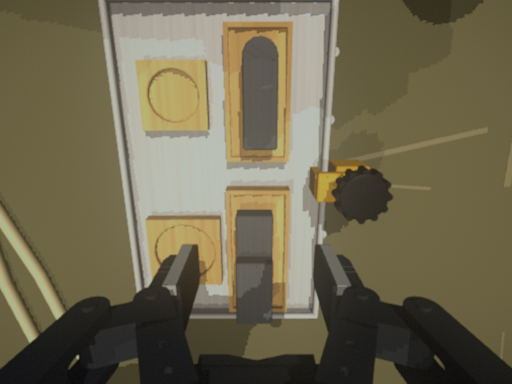

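The light bar lies in its saddle at (260,95). The heavy bar is at (254,265), with its low end at row 210, its step near row 257 and its far end near row 322.

```bash
python3 - <<'E'
from h import *
c=cam("wrist"); u=np.array([.131,.991])
for n,p,z,y in(("low end",(254,211),34,52),("step",(254,258),48,12),("end",(254.5,322),48,-52)):
    q=ray(c,p,z)[:2]; print(n,q.round(1),"origin",(q-u*y).round(1))
E
```

```text
low end [586.7  18.8] origin [579.8 -32.7]
step [581.5 -20.3] origin [579.9 -32.2]
end [572.9 -88.4] origin [579.7 -36.9]
```

In the tool's units: 45 mm is 0.9, 35 mm is 0.7.

hand_motion --motion '[{"tx":-0.82,"ty":-0.02},{"tx":-0.814,"ty":-0.02},{"tz":0.9},{"tz":0.9},{"tz":0.7}]' --aperture 0.7 --only "posi"

```text
position: [577.4, -39.1, 27.2]
```

hand_motion --motion '[{},{"tz":0.14},{"tz":0.1},{},{}]' --only "posi|cont"

```text
position: [579.8, -39.5, 19.2]
contact_force: [-0.5, 0.1, 0.3]
```

hand_motion --motion '[{},{},{},{},{}]' --aperture 0.0 --force 60 --only "t:|posi|cont|gr"

```text
t: 31.4
position: [579.0, -39.4, 18.6]
eef_rot: [[0.132, 0.991, 0.001], [0.991, -0.132, -0.0], [-0.0, 0.001, -1.0]]
contact_force: [-1.8, 0.4, 5.6]
grip_width: 0.382
grasp_force: 63.6
```

In the tool's units: -10 mm is -0.2, -35 mm is -0.7.

hand_motion --motion '[{"tz":-0.2},{"tz":-0.7},{"tz":-0.7},{},{}]' --force 110 --only "posi|cont|gr"

```text
position: [577.7, -39.2, 96.7]
contact_force: [0.1, 0.4, -9.8]
grip_width: 0.374
grasp_force: 112.1
```

hand_motion --motion '[{"tx":-0.4,"ty":-0.088},{"tx":-0.764,"ty":-0.166},{"tx":-0.764,"ty":-0.166},{"tx":-0.764,"ty":-0.166},{"tx":-0.764,"ty":-0.166}]' --only "posi|gr"

```text
position: [514.8, -205.2, 93.4]
grip_width: 0.377
grasp_force: 111.8
```

hand_motion --motion '[{"tx":-0.764,"ty":-0.166},{"tx":-0.764,"ty":-0.166},{"tx":-0.764,"ty":-0.166},{"tx":-0.4,"ty":-0.088,"wz":-0.4675},{"wz":-0.4675}]' --only "posi|gr"

```text
position: [468.1, -336.9, 93.6]
grip_width: 0.371
grasp_force: 111.8
```

hand_motion --motion '[{},{},{},{}]' --only "posi|gr|cont"

```text
position: [471.5, -334.2, 96.8]
contact_force: [0.8, 0.3, -7.6]
grip_width: 0.375
grasp_force: 111.8
```

```bash
python3 look.py w10 work_rest:6 bar_heavy:128
```

```text
work_rest mask 0.63 [256. 126.] ctr 471.2 -313.1 size 99 139 ang 2.9
bar_heavy tip 0.75 [252. 245.] [ 469. -317.  128.]
bar_heavy mask 0.78 [256. 249.] ctr 472.3 -324.7 size 34 100 ang 2.4
[ 471.8 -335.1   97.7] [[-0.055, 0.998, 0.0], [0.998, 0.055, -0.0], [-0.0, 0.0, -1.0]] 33.55 0.37125131982028964
```

View pics/w10.png

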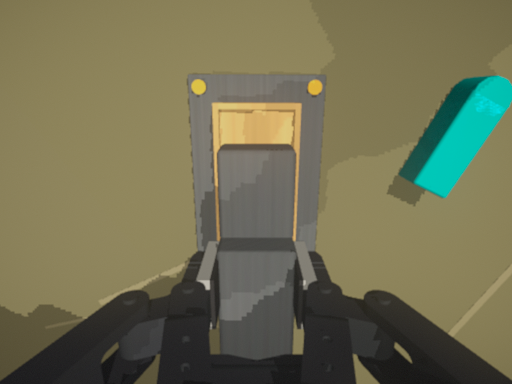

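The heavy bar hangs level over the rest, with its step at row 239 and its far low end at row 146. The rest's screws are at (198,87) and (315,87).

```bash
python3 - <<'E'
from h import *
c=cam("wrist"); u=np.array([-.055,.998])
for n,p,z,y in(("low end",(256,146),114,52),("step",(256.5,239),128,12)):
    q=ray(c,p,z)[:2]; print(n,q.round(1),"origin",(q-u*y).round(1))
a,b=ray(c,(198.5,87),7),ray(c,(315,87),7);print(a.round(1),b.round(1),((a+b)/2)[:2]-77*u)
E
```

```text
low end [ 469.3 -279.2] origin [ 472.2 -331.1]
step [ 471.5 -314.9] origin [ 472.1 -326.9]
[ 427.2 -256.5    7. ] [ 509.8 -252.     7. ] [ 472.74889263 -331.09157913]
```

In the tool's units: 35 mm is 0.7, 30 mm is 0.6.

hand_motion --motion '[{"tx":-0.03,"tz":0.7},{"tz":0.6},{"tz":0.14},{},{}]' --only "posi|cont"

```text
position: [472.8, -337.8, 26.8]
contact_force: [0.2, -0.5, -7.4]
```

hand_motion --motion '[{"tz":0.04},{},{}]' --only "posi|cont"

```text
position: [472.1, -337.0, 24.2]
contact_force: [-0.2, -0.4, -7.8]
```

hand_motion --motion '[{"tz":0.02},{},{}]' --only "posi|cont"

```text
position: [471.6, -336.7, 22.4]
contact_force: [1.0, -0.6, -7.3]
```

hand_motion --motion '[{"tz":0.02},{},{}]' --only "posi|cont"

```text
position: [471.9, -336.9, 21.9]
contact_force: [-0.8, 1.5, -3.8]
```

In the tool's units: 1 mm is 0.02.

hand_motion --motion '[{"tz":0.02},{},{}]' --only "posi|cont"

```text
position: [471.9, -336.9, 21.8]
contact_force: [-3.6, 3.7, 4.1]
```

hand_motion --motion '[{"tz":0.01},{},{}]' --only "posi|cont"

```text
position: [471.9, -336.9, 21.8]
contact_force: [-5.3, 4.5, 7.7]
```

hand_motion --motion '[{},{},{},{}]' --aperture 0.7 --only "posi|cont|grip"

```text
position: [472.2, -337.3, 20.3]
contact_force: [0.2, -0.6, -0.7]
grip_width: 0.698
```

hand_motion --motion '[{"tz":-0.4},{"tz":-0.9},{"tz":-0.9},{"tx":0.4,"tz":-0.9},{"tx":0.8,"ty":0.1,"tz":-0.7}]' --only "posi"

```text
position: [474.3, -281.5, 211.6]
```

hand_motion --motion '[{"tx":0.4,"ty":0.1},{},{},{}]' --only "posi"

```text
position: [476.6, -259.3, 206.8]
```

```bash
python3 look.py w11 work_rest:6 bar_heavy:48
python3 -c "
import cv2;a=cv2.imread('pics/w11.png');cv2.imwrite('pics/crop5.png',cv2.resize(a[130:310,170:320],None,fx=3.3,fy=3.3,interpolation=2))"
```

```text
work_rest mask 0.93 [248. 191.] ctr 472.3 -329.0 size 100 171 ang 3.0
bar_heavy tip 0.66 [250. 235.] [ 474. -325.   48.]
bar_heavy mask 0.83 [248. 241.] ctr 473.0 -331.4 size 35 116 ang 3.1
[ 476.8 -259.4  207.1] [[-0.054, 0.999, -0.001], [0.999, 0.054, 0.001], [0.001, -0.001, -1.0]] 37.1 0.6991160974766154
```

View pics/crop5.png

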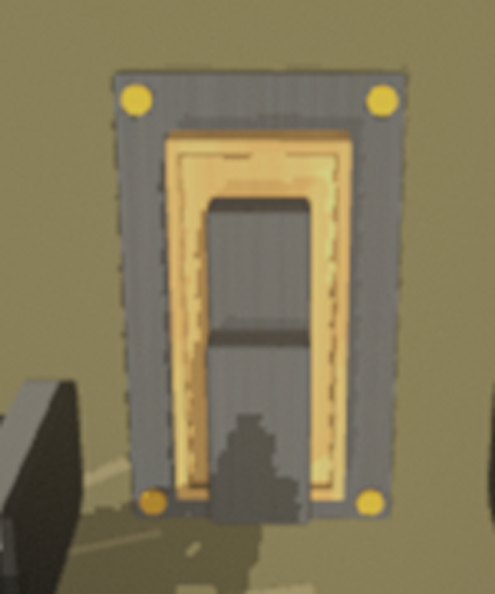

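```bash
python3 - <<'E'
from h import *
c=cam("wrist"); u=np.array([-.054,.998]); f=lambda U,v,z: ray(c,(170+U/3.3-.35,130+v/3.3-.35),z)
for n,p,z,y in(("low end",(259,208),38,52),("step",(258,345),52,12),("end",(258,521),52,-52)):
    q=f(*p,z)[:2]; print(n,q.round(1),"origin",(q-u*y).round(1))
print(np.mean([f(136,100,7),f(382,100,7),f(152,502,7),f(371,502,7)],0).round(1))
c=cam("top"); r.read_camera("top")
for th in("set_large","set_small"):
    d=r.tip_of(th,"top")[0]; print(th,d["score"],ray(c,d["location"],4).round(1))
E
```

```text
low end [ 470.2 -281.7] origin [ 473.  -333.6]
step [ 472.1 -322.4] origin [ 472.7 -334.4]
end [ 475.  -386.3] origin [ 472.2 -334.4]
[ 472.1 -330.7    7. ]
set_large 0.81 [526.9 359.3   4. ]
set_small 0.61 [565.3 295.6   4. ]
```

The heavy bar's origin is about 3 mm from the rest centre and it lies flat. Both sets still stand on the pad. I'll fetch the large set now.

In the tool's units: 43.7 mm is 0.874, 5.6 mm is 0.112.

hand_motion --motion '[{"tx":0.874,"ty":0.112},{"tx":0.874,"ty":0.112},{"tx":0.874,"ty":0.112},{"tx":0.874,"ty":0.112},{"tx":0.874,"ty":0.112}]' --aperture 0.6 --only "posi"

```text
position: [493.0, -37.6, 208.0]
```

hand_motion --motion '[{"tx":0.874,"ty":0.112},{"tx":0.874,"ty":0.112},{"tx":0.874,"ty":0.112},{"tx":0.874,"ty":0.112},{"tx":0.874,"ty":0.112}]' --only "posi"

```text
position: [509.0, 182.3, 208.0]
```

hand_motion --motion '[{"tx":0.874,"ty":0.112},{"tx":0.874,"ty":0.112},{},{},{}]' --only "posi"

```text
position: [515.3, 267.5, 207.5]
```

```bash
python3 look.py w12 set_large:4 set_small:4 pad:4
```

```text
set_large tip 0.82 [266.  82.] [522. 356.   4.]
set_large mask 0.89 [266.  81.] ctr 521.7 356.4 size 43 45 ang 49.3
set_small tip 0.74 [302. 147.] [566. 290.   4.]
set_small tip 0.39 [239. 371.] [508. -27.   4.]
set_small mask 0.92 [313. 153.] ctr 576.8 281.0 size 29 56 ang 48.9
pad tip 0.84 [286. 120.] [546. 318.   4.]
pad mask 0.91 [291. 114.] ctr 548.7 319.9 size 120 160 ang 6.5
[515.6 267.7 207.9] [[-0.054, 0.999, 0.0], [0.999, 0.054, 0.0], [0.0, 0.0, -1.0]] 39.1 0.6032545534596129
```

View pics/w12.png

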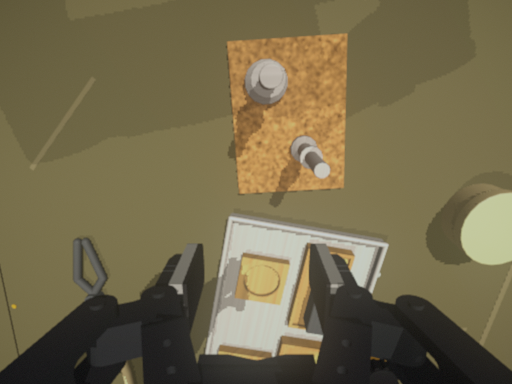

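The large set is at (266,82) and the small at (305,150), both upright on the pad. I have now viewed more pictures than the 14 allowed, so from here I use numbers only.

In the tool's units: 43.8 mm is 0.876, 5.7 mm is 0.114.

hand_motion --motion '[{"tx":0.876,"ty":0.114},{"tx":0.876,"ty":0.114},{},{},{}]' --aperture 0.6 --only "posi"

```text
position: [521.9, 355.6, 207.6]
```

hand_motion --motion '[{"tz":0.8},{"tz":0.8},{"tz":0.8},{},{}]' --only "posi|cont"

```text
position: [521.8, 355.4, 87.7]
contact_force: [1.0, 0.1, 0.5]
```

hand_motion --motion '[{},{},{},{},{}]' --aperture 0.0 --force 60 --only "t:|posi|cont|gr"

```text
t: 40.6
position: [522.6, 357.4, 90.8]
eef_rot: [[-0.055, 0.998, 0.002], [0.998, 0.055, 0.002], [0.002, 0.002, -1.0]]
contact_force: [-3.1, -0.3, 7.3]
grip_width: 0.159
grasp_force: 58.3
```

In the tool's units: -20 mm is -0.4, -30 mm is -0.6.

hand_motion --motion '[{"tz":-0.4},{"tz":-0.6},{"tz":-0.6},{},{}]' --force 70 --only "posi|cont|gr"

```text
position: [522.2, 356.7, 168.2]
contact_force: [-0.0, 1.0, -3.8]
grip_width: 0.156
grasp_force: 68.6
```

hand_motion --motion '[{"tx":-0.4,"ty":-0.034},{"tx":-0.846,"ty":-0.07},{"tx":-0.846,"ty":-0.07},{"tx":-0.846,"ty":-0.07},{"tx":-0.846,"ty":-0.07}]' --only "posi"

```text
position: [514.3, 164.9, 164.7]
```

hand_motion --motion '[{"tx":-0.846,"ty":-0.07},{"tx":-0.846,"ty":-0.07},{"tx":-0.846,"ty":-0.07},{"tx":-0.846,"ty":-0.07},{"tx":-0.4,"ty":-0.034}]' --only "posi"

```text
position: [509.2, -26.0, 165.0]
```

hand_motion --motion '[{},{},{},{}]' --only "posi|cont|gr"

```text
position: [510.9, -21.8, 167.0]
contact_force: [0.3, 0.7, -3.3]
grip_width: 0.159
grasp_force: 68.5
```

```bash
python3 look.py w13 block_large:14 block_small:14 set_large:84
```

```text
block_large tip 0.96 [256. 178.] [511. -24.  14.]
block_large mask 0.88 [254. 166.] ctr 511.0 -22.1 size 73 72 ang 82.3
block_small mask 0.57 [287.  20.] ctr 529.0 115.5 size 40 58 ang 82.6
set_large tip 0.73 [255. 197.] [510. -21.  84.]
set_large mask 0.64 [259. 229.] ctr 511.7 -62.2 size 44 123 ang 1.6
[511.5 -22.7 167.9] [[-0.056, 0.998, 0.0], [0.998, 0.056, -0.0], [-0.0, 0.0, -1.0]] 42.85 0.15603494558568054
```

hand_motion --motion '[{"tx":-0.02,"tz":0.7},{"tz":0.56},{"tz":0.12},{},{}]' --only "posi|cont"

```text
position: [512.7, -24.3, 100.0]
contact_force: [0.6, -0.5, -3.5]
```

hand_motion --motion '[{"tz":0.04},{},{}]' --only "posi|cont"

```text
position: [511.8, -24.1, 97.3]
contact_force: [0.4, 0.6, -3.2]
```

hand_motion --motion '[{"tz":0.04},{},{}]' --only "posi|cont"

```text
position: [512.1, -24.2, 95.8]
contact_force: [-1.3, -0.2, 4.4]
```

hand_motion --motion '[{"tz":0.02},{},{}]' --only "posi|cont"

```text
position: [512.3, -24.3, 95.7]
contact_force: [-3.6, -0.5, 10.3]
```

hand_motion --motion '[{},{},{},{}]' --aperture 0.6 --only "posi|cont|grip"

```text
position: [511.3, -24.0, 93.4]
contact_force: [0.1, 0.2, -0.2]
grip_width: 0.598
```

hand_motion --motion '[{"tz":-0.5},{"tz":-0.8},{"tz":-0.8},{},{"tx":0.884,"ty":0.222}]' --only "posi"

```text
position: [521.6, 17.1, 200.6]
```

hand_motion --motion '[{"tx":0.884,"ty":0.222},{"tx":0.884,"ty":0.222},{"tx":0.884,"ty":0.222},{},{}]' --only "posi"

```text
position: [545.5, 155.8, 197.7]
```

```bash
python3 look.py w14 set_small:4 pad:4 block_small:14
python3 - <<'E'
from h import *
r.read_camera("top"); c=cam("top")
for th,z in(("set_large",8),("set_small",4)):
    for d in r.tip_of(th,"top")[:2]: print(th,round(d["score"],2),ray(c,d["location"],z).round(1))
E
```

```text
set_small tip 0.78 [289.  32.] [570. 290.   4.]
set_small tip 0.68 [306. 209.] [605. 110.   4.]
set_small mask 0.63 [292.  24.] ctr 568.7 298.3 size 46 29 ang 78.0
pad mask 0.74 [261.  48.] ctr 553.4 279.1 size 121 79 ang 5.5
block_small tip 0.81 [239. 188.] [529. 133.  14.]
block_small mask 0.9 [240. 192.] ctr 530.6 126.8 size 61 58 ang 82.8
block_small mask 0.53 [264.  49.] ctr 552.5 278.5 size 117 77 ang 6.4
[546.1 153.8 198.8] [[-0.053, 0.999, 0.0], [0.999, 0.053, -0.0], [-0.0, 0.0, -1.0]] 46.0 0.5990954148400545
set_large 0.85 [505.8 -22.6   8. ]
```

In the tool's units: 44.5 mm is 0.89, 11.1 mm is 0.222.

hand_motion --motion '[{"tx":0.89,"ty":0.222},{"tx":0.89,"ty":0.222},{"tx":0.89,"ty":0.222},{},{}]' --aperture 0.6 --only "posi"

```text
position: [571.7, 290.7, 198.3]
```

```bash
python3 look.py w15 set_small:4
```

```text
set_small tip 0.64 [252. 168.] [568. 289.   4.]
set_small mask 0.59 [252. 176.] ctr 567.1 274.4 size 27 57 ang 3.6
[571.9 288.8 198.7] [[-0.054, 0.999, -0.0], [0.999, 0.054, -0.001], [-0.001, -0.0, -1.0]] 46.8 0.5969302307511045
```

hand_motion --motion '[{"tz":0.9},{"tz":0.8},{},{}]' --only "posi|cont"

```text
position: [571.6, 288.8, 113.6]
contact_force: [-0.2, 0.6, 0.5]
```

hand_motion --motion '[{"ty":-0.03,"tz":0.78},{},{}]' --only "posi|cont"

```text
position: [571.3, 290.0, 76.6]
contact_force: [0.1, -0.3, 0.8]
```

hand_motion --motion '[{},{},{},{},{}]' --aperture 0.0 --force 50 --only "t:|posi|cont|gr"

```text
t: 48.0
position: [571.5, 290.5, 76.8]
eef_rot: [[-0.055, 0.998, 0.002], [0.998, 0.055, 0.001], [0.001, 0.002, -1.0]]
contact_force: [-1.9, -0.5, 6.7]
grip_width: 0.121
grasp_force: 48.8
```

hand_motion --motion '[{"tz":-0.4},{"tz":-0.6},{"tz":-0.6},{},{}]' --only "posi|cont|gr"

```text
position: [570.7, 290.1, 155.1]
contact_force: [-0.7, -0.0, -2.1]
grip_width: 0.125
grasp_force: 49.1
```

```bash
python3 look.py w16 set_small:84
```

```text
set_small tip 0.6 [254. 204.] [570. 290.  84.]
set_small mask 0.93 [258. 234.] ctr 572.6 255.3 size 27 97 ang 4.1
[568.9 289.4 152.2] [[-0.055, 0.998, -0.004], [0.998, 0.055, -0.002], [-0.001, -0.004, -1.0]] 48.65 0.12658158382080542
```

In the tool's units: -41 mm is -0.82, -20 mm is -0.4.

hand_motion --motion '[{"tx":-0.4,"ty":-0.12},{"tx":-0.82,"ty":-0.246},{"tx":-0.82,"ty":-0.246},{"tx":-0.82,"ty":-0.246},{"tx":-0.38,"ty":-0.114}]' --only "posi"

```text
position: [528.4, 122.6, 152.5]
```

hand_motion --motion '[{},{},{},{}]' --only "posi|cont|gr"

```text
position: [530.9, 126.6, 154.4]
contact_force: [0.7, -0.4, -0.7]
grip_width: 0.125
grasp_force: 49.0
```

```bash
python3 look.py w17 set_small:84 block_small:14
```

```text
set_small tip 0.58 [257. 204.] [532. 127.  84.]
set_small mask 0.57 [257. 235.] ctr 533.2 91.8 size 28 96 ang 4.2
block_small tip 0.84 [257. 176.] [532. 130.  14.]
block_small tip 0.27 [254. 203.] [531. 103.  14.]
block_small mask 0.96 [255. 173.] ctr 530.3 126.4 size 61 60 ang 82.4
[530.9 126.1 154.7] [[-0.056, 0.998, -0.0], [0.998, 0.056, 0.0], [0.0, -0.0, -1.0]] 49.8 0.128109172093582
```

Aligned: the set's origin is at (531,127) and the block is at (530.5,125.5). Lowering.

hand_motion --motion '[{"tx":-0.02,"tz":0.7},{"tz":0.56},{"tz":0.12},{},{}]' --only "posi|cont"

```text
position: [532.2, 124.8, 87.1]
contact_force: [0.4, 0.1, -1.8]
```

hand_motion --motion '[{"tz":0.04},{},{}]' --only "posi|cont"

```text
position: [531.5, 124.6, 84.6]
contact_force: [0.7, -0.2, -1.9]
```

hand_motion --motion '[{"tz":0.04},{},{}]' --only "posi|cont"

```text
position: [531.1, 124.6, 81.9]
contact_force: [-0.0, -0.2, -1.0]
```

hand_motion --motion '[{"tz":0.02},{},{}]' --only "posi|cont"

```text
position: [531.4, 124.7, 81.8]
contact_force: [-1.5, -0.7, 4.9]
```

hand_motion --motion '[{},{},{},{}]' --aperture 0.6 --only "posi|cont|grip"

```text
position: [530.8, 124.6, 80.5]
contact_force: [-0.4, 1.0, 0.2]
grip_width: 0.593
```

hand_motion --motion '[{"tz":-0.5},{"tz":-0.9},{"tz":-0.9},{"tz":-0.6},{}]' --only "posi"

```text
position: [534.8, 124.9, 232.1]
```

hand_motion --motion '[{"ty":-0.9},{"tx":-0.8,"ty":-0.5},{"tx":-0.9},{"tx":-0.9},{"tx":-0.9}]' --only "posi"

```text
position: [469.7, -55.1, 224.7]
```

hand_motion --motion '[{"tx":-0.9},{"tx":-0.9},{},{},{}]' --only "posi|t:"

```text
t: 53.1
position: [475.0, -142.8, 224.8]
eef_rot: [[-0.056, 0.998, -0.002], [0.998, 0.056, 0.001], [0.001, -0.002, -1.0]]
```

```bash
python3 look.py w18 set_large:8 set_small:8 bar_light:42 block_large:14 block_small:14
python3 - <<'E'
from h import *
cw=cam("wrist"); im=r.read_camera("top"); c=cam("top"); r.read_camera("scene"); cs=cam("scene")
for cn,cc in(("top",c),("scene",cs)):
  for th,z in(("set_large",8),("set_small",8),("bar_light",14),("bar_heavy",18)):
    for d in r.tip_of(th,cn)[:2]: print(cn,th,round(d["score"],2),ray(cc,d["location"],z).round(1))
  # set axis check: projected base/top of upright set vs mask principal axis
  for th,b,h in(("set_large",(511.5,-24),125),("set_small",(531,125),108)):
    for d in r.outline_of(th,cn)[:1]:
      hull=np.array([proj(cc,(b[0]+ra*np.cos(a),b[1]+ra*np.sin(a),z)) for ra,z in((22 if h>110 else 14.5,8),(22 if h>110 else 14.5,18),(8 if h>110 else 6.5,8+h)) for a in np.arange(0,6.3,.3)])
      ys,xs=np.nonzero(d["mask"]); print(cn,th,"mask bbox",xs.min(),xs.max(),ys.min(),ys.max(),"expected",hull.min(0).round(),hull.max(0).round())
E
```

```text
set_large tip 0.9 [298.  58.] [513. -29.   8.]
set_large mask 0.85 [304.  47.] ctr 520.5 -20.6 size 61 44 ang 27.8
bar_light tip 0.71 [353. 267.] [ 596. -253.   42.]
bar_light mask 0.71 [364. 263.] ctr 607.4 -247.9 size 53 41 ang 65.2
block_large mask 0.92 [276.  58.] ctr 510.8 -22.9 size 73 72 ang 83.3
[ 475.7 -143.7  225.8] [[-0.055, 0.998, 0.0], [0.998, 0.055, -0.0], [-0.0, 0.0, -1.0]] 53.65 0.6026443809948874
top set_large 0.6 [516.5 -26.4   8. ]
top set_large 0.42 [ 473.  -342.1    8. ]
top set_small 0.6 [522.7 126.4   8. ]
top bar_light 0.64 [603.3 123.   14. ]
top bar_heavy 0.67 [ 471.3 -337.5   18. ]
top set_large mask bbox 254 273 200 220 expected [254. 198.] [274. 220.]
top set_small mask bbox 186 202 193 208 expected [185. 191.] [203. 208.]
scene set_large 0.84 [509.5 -25.    8. ]
scene set_small 0.55 [536.3 124.1   8. ]
scene bar_light 0.92 [612.6 118.   14. ]
scene bar_light 0.63 [ 624.9 -273.6   14. ]
scene bar_heavy 0.88 [ 463.3 -325.8   18. ]
scene set_large mask bbox 237 252 148 190 expected [237. 148.] [254. 193.]
scene set_small mask bbox 296 307 161 195 expected [296. 160.] [308. 197.]
```

The masks match upright sets in their blocks, and both bars sit where they should. Handing in.

```bash
python3 -c "
from workcell import r
print(r.hand_in())"
```

```text
the job is handed in; nothing more can be done
None
```

The changeover is done and handed in at about 54 s, but no verdict was returned: by camera, the light bar lies in its saddle, the heavy bar in the work rest, and both sets stand in their own blocks; I viewed 18 pictures, over the 14 allowed.

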